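# Stand the fallen spice jar back in its row

### The job

One spice jar has fallen out of the wooden spice caddy and lies on its side on the worktop. Stand it upright, cap up, on the caddy's floor in the gap in the middle of the row, setting it down gently without dropping it. The other four keep standing where they are, and the small dish, the tongs and the rice paddle stay where they lie.

Things in the scene. Friction and masses are not known exactly. Their poses are not given: they have to be found in the camera images.
- fallen_jar: The fallen jar: round clear spice jar, black cap, 41 mm in diameter, 105 mm tall (the cap is its top 20 mm), about 0.11 kg. It starts lying on its side on the bare worktop, left in front of the caddy (it can roll). Origin: centre of its underside (the end away from the cap); z axis: along the jar from underside to cap, up when it stands.
- caddy: Long narrow wooden tray, fixed. Lane inside 62 mm wide (its x), 316 mm long (its y); floor 6 mm thick; sides 7 mm thick, 20 mm high, with a round rail above (top at 40 mm); end boards 50 mm high. Four neighbours stand in it, two on each side of one gap of 51 to 71 mm in the middle. Origin: centre of its underside; x across the lane, away from the robot; y along the lane, to the left; z up.
- jar_tall_1: Neighbour: a round clear spice jar with a dark cap, 41 mm in diameter, 105 mm tall. It stands in the caddy's lane. Origin: centre of its underside; z axis: up along it.
- jar_tall_2: Neighbour: a second jar just like jar_tall_1, 41 mm in diameter, 105 mm tall. It stands in the caddy's lane. Origin: centre of its underside; z axis: up along it.
- shaker: Neighbour: a shaker with a domed grey top, 44 mm in diameter, 90 mm tall. It stands in the caddy's lane. Origin: centre of its underside; z axis: up along it.
- jar_wide: Neighbour: a wider clear jar with a grey screw lid, 54 mm in diameter, 85 mm tall. It stands in the caddy's lane. Origin: centre of its underside; z axis: up along it.
- small_dish: Bystander: a small square-rimmed dish with a bit of green garnish in it, 61 x 61 x 30 mm, on the worktop in front of the caddy. Origin: centre of its underside.
- tongs: Bystander: steel spring tongs lying on the worktop, 152 mm long (along its y), 90 mm wide, 13 mm high. Origin: centre of its underside.
- rice_paddle: Bystander: a flat wooden rice paddle lying on the worktop at the left, 183 x 104 x 5 mm. Origin: centre of its underside.
Mind the look-alikes: they are no part of the job. Leave any red or turquoise look-alike of the fallen_jar alone.

How it is judged:
By the outcome, as a careful person would: the job done as asked, in the order asked, and still so for the second after the job is handed in, with the robot touching nothing.
It also fails if it takes over 64 s, if anything falls off the work surface, if the arm or the gripper's body presses on something with over 40 N, if the wrist force passes 120 N, or if a joint passes its speed limit or range.

### The arm

A 7-joint arm with a two-finger parallel gripper is mounted at the origin on a cart in front of the work surface, level with it; the furniture and walls round the work are solid. World frame = base frame: x ahead of the robot, y to its left, z up, the work surface at z = 0. Lengths are in mm, angles in rad, forces in N, time in s.
With the tool pointing down it reaches from about 425 to 1025 mm from the base axis. Payload 9.4 kg.
Tool frame: the origin (TCP) lies between the finger pads; the fingertips stand 14 mm ahead of it and the grasp point (between the pads) lies 5 mm behind it (manip.tip_extent is the distance from the TCP to the fingertips, in mm); z points along the fingers, y is the line along which they close (so a half turn about z gives the same grasp; the last joint's range is limited). The gripper opens to 93 mm and grips with 3 to 60 N. Pads are 15 mm wide; open, the fingers measure 128 mm over their backs; the gripper's body (75 mm by 188 mm) begins 65 mm behind the grasp point.
Start: joints at [-1.212, 0.599, -0.003, 1.599, 0.002, 0.943, -0.08], TCP at [306.052, 657.234, 232.618] pointing down, gripper open.
Joint ranges: [-2.57, 2.57], [-0.35, 1.97], [-1.29, 1.29], [0.11, 2.56], [-1.05, 4.19], [0.11, 1.86], [-2.63, 2.63]. Speed limits (rad/s): [2.22, 2.22, 3.01, 3.01, 3.14, 3.14, 3.14].

### API

Orientations are given as a unit quaternion [w, x, y, z].
In Python, from plant import manip, imaging gives the robot as it stands. The module is installed in compiled form; this text tells all that it offers.
- The arm moves only by the shell command python3 -m handwheel 'ROWS' [FORCE]. ROWS is a JSON object of lists of equal length, an entry for each row: "xyz": the shift along the tool's x, y, z each as a share of 3 cm, from -1 to 1, a list of three; "rot": the turn, a rotation vector about the tool's x, y, z each as a share of 180 degrees, from -1 to 1, a list of three; "gripper": the opening, from -1 (shut) to 1 (fully open). A call has 1 to 12 rows; each row shifts and turns the commanded pose from where the row before left it, along the tool's axes as they then stand; what a row does not reach is not made up. A row lasts 1/8 s, in which the tool goes at most 62.5 mm and 10.7 degrees, less where a joint would pass 70% of its speed; a pose out of reach is approached as far as the arm can. A call with a number of a shift or a turn outside -1 to 1 is refused whole. A call with a gripper value outside its range is refused whole. The fingers move at their own pace and stop on an object; FORCE is the grip in N (left out, the last holds). Time passes only in rows, so rows that do not move let the fingers close. It gives the time, the measured TCP pose, the force, the opening and the grip force at its end, in the units of the state.
- manip.read_state(): the state, without advancing time (a new reading comes with each control period).
- imaging.snapshot(name): name is "side" or "top"; returns a dict with "pixels" (480x640x3 uint8, blue, green, red), "intrinsics" (3x3 intrinsics, pixels), "R" (3x3) and "t" (3): a world point X has camera coordinates R X + t. Camera axes: x right, y down, z forward; pixel columns grow to the right and rows downward; lengths in mm; the calibration is good to about 2 mm. A picture is of the moment at which its call begins. There is no depth.
- manip.finish_job(): hands the job in; it is judged then, once.
The state is a dict: "clock": time; "joints": joint angles; "joint_vel": joint speeds; "effort": joint torques, N m; "position": TCP position; "ee_rot": TCP orientation; "force": force on the tool from outside, world axes, zero at the start; "moment": the same for the moment, N m; "finger_gap": finger opening in mm; "grip_force": force on a finger pad.
Only numpy, scipy, OpenCV 4.12 (cv2) and the standard library are available. Lean on these libraries where they do the work, as an engineer would, in place of code of your own. Each camera call takes 0.05 s, during which the arm holds its last target. There are 200 camera calls.

## Working session

There is one attempt and no reset: what is moved stays moved. The work goes in short steps, Python scripts to look and compute and a shell command to move; the robot and the scene stay as the last step left them, time stands still between calls to the robot, and variables do not carry over. Pictures are saved under pics/ and viewed, at most 10 in all, crops included, and the job is handed in when it is done.

```bash
mkdir -p pics; python3 - <<'E'
from plant import manip, imaging
import cv2,numpy as np
for n in("side","top"):
    s=imaging.snapshot(n);cv2.imwrite(f"pics/{n}0.png",s["pixels"]);print(n,np.round(s["intrinsics"],1).tolist(),np.round(s["R"],3).tolist(),np.round(s["t"],1).tolist(), np.round(-np.array(s["R"]).T@s["t"]))
print(manip.read_state())
E
```

```text
side [[567.2, 0.0, 315.2], [0.0, 567.2, 237.1], [0.0, 0.0, 1.0]] [[0.943, -0.333, 0.007], [-0.205, -0.596, -0.776], [0.263, 0.73, -0.63]] [-460.5, 254.8, 940.4] [ 239. -688.  794.]
top [[493.1, 0.0, 318.3], [0.0, 493.1, 232.3], [0.0, 0.0, 1.0]] [[0.028, -1.0, 0.001], [-0.981, -0.028, -0.191], [0.191, 0.004, -0.982]] [125.5, 575.9, 1085.0] [ 355.  137. 1175.]
{'clock': 0.1, 'joints': array([-1.21170042,  0.60007912, -0.00251448,  1.60003147,  0.00183174,
        0.94291073, -0.07981578]), 'joint_vel': array([-7.68165381e-05, -1.68174672e-03, -8.87527716e-04, -7.37540921e-04,
       -1.34505646e-03,  5.08551519e-04,  9.53989805e-04]), 'effort': array([ 4.86256380e-03, -7.66560960e+01,  1.50213841e+00, -2.52933311e+01,
       -5.22438786e-02,  1.36777293e-02,  4.76711159e-05]), 'position': array([305.90656629, 656.84748235, 231.82875485]), 'ee_rot': array([-6.80033403e-05,  2.16159396e-01,  9.76357827e-01, -7.10631330e-04]), 'force': array([-0.06038224,  0.56661467,  0.01911409]), 'moment': array([-0.02059375, -0.01153707,  0.00671208]), 'grip_force': 0.0, 'finger_gap': 92.99078469815048}
```

View pics/top0.png

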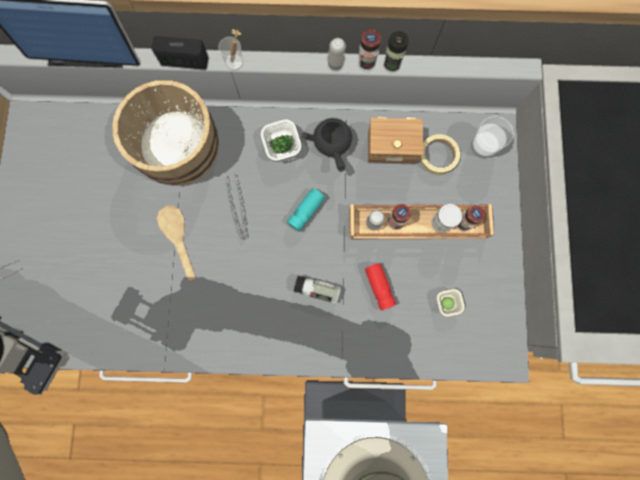

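View pics/side0.png

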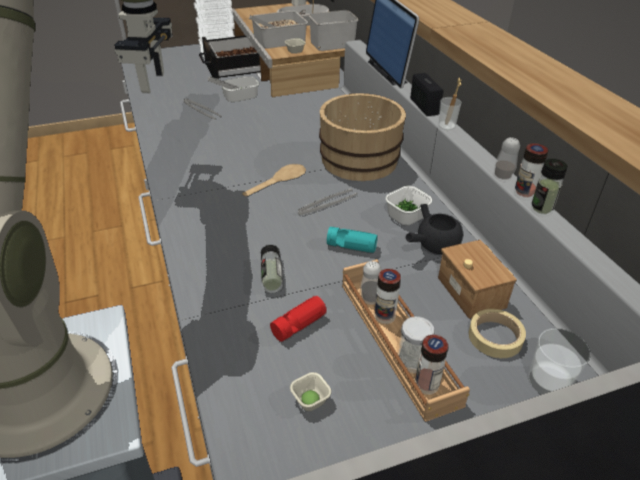

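Candidates in the top view are the clear jar with black cap (318,289), the turquoise jar (307,209) and the red jar (380,286). On the shelf there are also jars at (370,45) and (395,50). I choose the clear one at (318,289), with its cap at the left, about (302,284). The gap is between the jar at (400,217) and the lid at (449,217). Next is one close crop.

```bash
python3 - <<'E'
import cv2,numpy as np
t=cv2.imread("pics/top0.png");s=cv2.imread("pics/side0.png")
r=lambda im,x,y,w,h,k:cv2.resize(im[y:y+h,x:x+w],None,fx=k,fy=k,interpolation=cv2.INTER_CUBIC)
a=r(t,285,265,70,50,5) # 350x250
b=r(s,245,235,70,50,5)
c=r(t,340,190,160,60,5) #800x300
cv2.imwrite("pics/c1.png",np.vstack([np.hstack([a,b,np.zeros((250,100,3),np.uint8)]),c]))
cv2.imwrite("pics/c2.png",r(s,335,250,140,170,3.5))
E
```

```text
(no output)
```

View pics/c1.png

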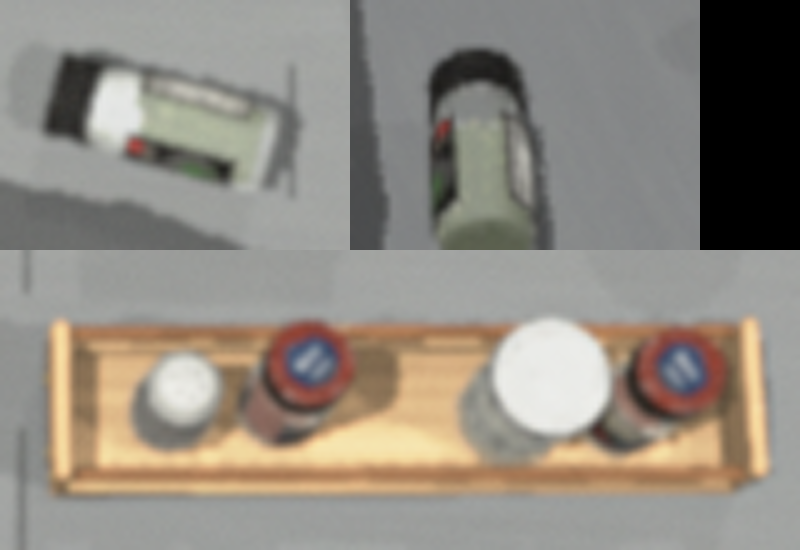

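View pics/c2.png

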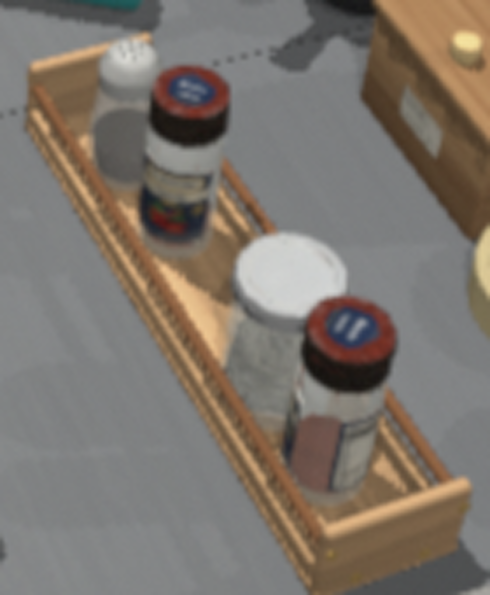

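The crop confirms it: a clear jar with green contents and black cap, cap at the left in the top view. Now for positions from both views.

```bash
cat > h.py <<'E'
from plant import manip, imaging
import numpy as np, cv2
K={n:None for n in("top","side")}
def cam(n):
    if K[n] is None:K[n]=imaging.snapshot(n)
    return K[n]
def back(n,uv,z):
    s=cam(n);R=np.array(s["R"]);t=np.array(s["t"]);C=-R.T@t
    d=R.T@np.linalg.inv(s["intrinsics"])@np.array([uv[0],uv[1],1.]);return C+d*(z-C[2])/d[2]
def proj(n,X):
    s=cam(n);c=np.array(s["R"])@X+s["t"];p=np.array(s["intrinsics"])@c;return p[:2]/p[2]
E
python3 - <<'E'
from h import *
T=lambda x,y:(340+x/5,190+(y-250)/5)
A=lambda x,y:(285+x/5,265+y/5)
B=lambda x,y:(245+(x-350)/5,235+y/5)
S=lambda x,y:(335+x/3.5,250+y/3.5)
for l,n,p,z in[("cap","top",A(54,94),20.5),("base","top",A(281,150),20.5),("capS","side",B(476,60),24),("baseS","side",B(488,238),14),
 ("edL","top",T(61,400),50),("edR","top",T(755,395),50),("edLs","side",S(90,52),50),("edRs","side",S(395,510),50),
 ("t1","top",T(312,362),105),("t1s","side",S(190,92),105),("w","top",T(552,377),85),("ws","side",S(291,278),85),("t2","top",T(683,370),105),("t2s","side",S(350,328),105),("sh","top",T(187,388),85),
 ("red a","top",(372,266),20),("red b","top",(388,308),20),("dish","top",(450,303),30),("turq","top",(307,209),20)]:
  print(l,np.round(back(n,p,z)[:2],1))
E
```

```text
cap [455.  191.1]
base [431.9  84.5]
capS [459.4 203.4]
baseS [436.7 107.8]
edL [604.8  63.6]
edR [ 616.4 -260.7]
edLs [605.   63.2]
edRs [ 614.  -260.9]
t1 [613.1 -44.4]
t1s [614.2 -37. ]
w [ 614.  -156.6]
ws [ 615.2 -150.6]
t2 [ 614.1 -209.6]
t2s [ 615.8 -200.9]
sh [604.2   8.9]
red a [501.9  13.3]
red b [405.1 -24.5]
dish [ 420.1 -165.7]
turq [635.5 170.8]
```

```bash
python3 -m handwheel '{"xyz":[[0,0,0],[0,0,0],[0,0,0],[0,0,0],[0,0,0],[0,0,0],[0,0,0],[0,0,0],[0,0,0]],"rot":[[0,0,0.0475],[0,0,0.0475],[0,0,0.0475],[0,0,0.0475],[0,0,0.0475],[0,0,0.0475],[0,0,0.0475],[0,0,0.0475],[0,0,0.0475]],"gripper":[1,1,1,1,1,1,1,1,1]}'
python3 - <<'E'
from h import *
b=np.array([432.,86.5,20.5]);a=np.array([.212,.977,0]);p=np.array([.977,-.212,0]);z=np.array([0,0,1.])
o=[]
for n,(x,y,w,h) in dict(top=(280,260,80,60),side=(240,230,80,75)).items():
    k=5 if n=="top" else 5
    im=cv2.resize(cam(n)["pixels"][y:y+h,x:x+w],None,fx=k,fy=k,interpolation=cv2.INTER_CUBIC)
    for L in(0,85,105):
        q=np.array([(proj(n,b+a*L+20.5*(np.cos(t)*p+np.sin(t)*z))-(x,y))*k+2 for t in np.linspace(0,6.283,40)])
        cv2.polylines(im,[q.astype(np.int32)],True,(0,0,255) if L else (255,0,0),1)
    o.append(cv2.copyMakeBorder(im,0,375-im.shape[0],0,0,cv2.BORDER_CONSTANT))
cv2.imwrite("pics/ov.png",np.hstack(o))
s=manip.read_state();print(s["ee_rot"],s["joints"])
E
```

```text
clock: 1.32
position: [305.9, 657.2, 232.4]
ee_rot: [0.0, 0.778, 0.628, -0.0]
force: [-0.3, 0.1, -0.1]
finger_gap: 93.0
grip_force: 0.0
[ 2.95066380e-04  7.77135707e-01  6.29332967e-01 -1.49924614e-04] [-1.43869644  0.6241726   0.37456467  1.61619662 -0.26504766  0.95231283
 -1.18309655]
```

View pics/ov.png

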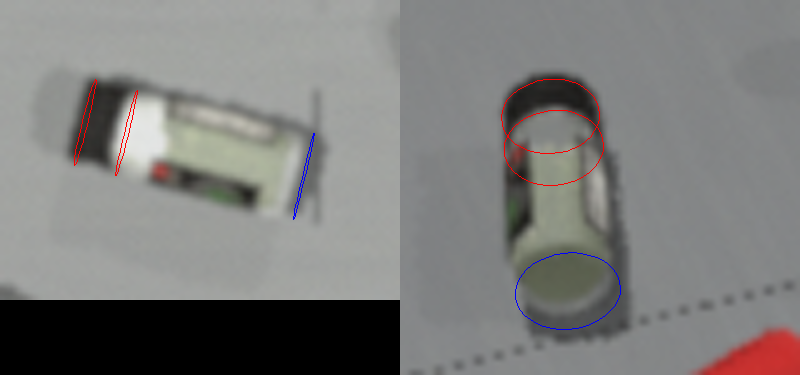

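The overlay fits the jar within about 1–2 mm in both views, with the base near (565,290) and the cap near (550,115) in the side crop. Next I move to the pre-grasp and then tilt.

```bash
python3 -m handwheel '{"xyz":[[-0.87,0.655,0.09],[-0.87,0.655,0.09],[-0.87,0.655,0.09],[-0.87,0.655,0.09],[-0.87,0.655,0.09],[-0.87,0.655,0.09],[-0.87,0.655,0.09],[-0.87,0.655,0.09],[-0.87,0.655,0.09],[-0.87,0.655,0.09],[-0.87,0.655,0.09],[-0.87,0.655,0.09]],"rot":[[0,0,0],[0,0,0],[0,0,0],[0,0,0],[0,0,0],[0,0,0],[0,0,0],[0,0,0],[0,0,0],[0,0,0],[0,0,0],[0,0,0]],"gripper":[1,1,1,1,1,1,1,1,1,1,1,1]}' 5
python3 -m handwheel '{"xyz":[[0,0,0],[0,0,0],[0,0,0],[0,0,0],[0,0,0],[0,0,0],[0,0,0]],"rot":[[0,-0.04,0],[0,-0.04,0],[0,-0.04,0],[0,-0.04,0],[0,-0.04,0],[0,-0.04,0],[0,-0.038,0]],"gripper":[1,1,1,1,1,1,1]}'
cat >> h.py <<'E'
from scipy.spatial.transform import Rotation as Ro
def rot(s): return Ro.from_quat(np.roll(s["ee_rot"],-1))
def to(p):
    s=manip.read_state();d=rot(s).inv().apply(np.array(p)-s["position"])
    print("pos",np.round(s["position"],1),"axes",np.round(rot(s).as_matrix(),3).tolist(),"tool shift/30:",np.round(d/30,3),"F",np.round(s["force"],1),"gap",round(s["finger_gap"],1),"j",np.round(s["joints"],2))
E
python3 -c "
from h import *
to([449.1+.162*110,163.9+.748*110,21.8+.643*110])"
```

```text
clock: 2.92
position: [472.5, 301.2, 200.3]
ee_rot: [0.0, 0.775, 0.632, 0.0]
force: [0.1, 0.1, -0.0]
finger_gap: 93.0
grip_force: 0.0
clock: 3.8
position: [472.3, 302.7, 200.1]
ee_rot: [0.267, 0.702, 0.572, -0.33]
force: [0.2, 1.1, -1.0]
finger_gap: 93.2
grip_force: 0.0
pos [472.3 302.7 200.1] axes [[0.128, 0.979, -0.158], [0.627, -0.203, -0.752], [-0.769, -0.003, -0.64]] tool shift/30: [1.554 0.217 3.738] F [ 0.2  1.1 -1. ] gap 93.2 j [-1.2   0.87  0.56  1.64  0.11  1.43 -0.91]
```

```bash
python3 -m handwheel '{"xyz":[[0.26,0.036,0.62],[0.26,0.036,0.62],[0.26,0.036,0.62],[0.26,0.036,0.62],[0.26,0.036,0.62],[0.26,0.036,0.62],[0,0,0]],"rot":[[0,0,0],[0,0,0],[0,0,0],[0,0,0],[0,0,0],[0,0,0],[0,0,0]],"gripper":[1,1,1,1,1,1,1]}'
python3 -c "
from h import *
to([449.1,163.9,21.8])"
```

```text
clock: 4.68
position: [466.6, 245.8, 91.8]
ee_rot: [0.266, 0.703, 0.572, -0.33]
force: [-0.8, -0.7, -0.5]
finger_gap: 93.1
grip_force: 0.0
pos [466.6 245.8  91.8] axes [[0.129, 0.979, -0.16], [0.628, -0.205, -0.751], [-0.768, -0.003, -0.641]] tool shift/30: [ 4.000e-03 -2.000e-03  3.638e+00] F [-0.8 -0.7 -0.5] gap 93.1 j [-1.15  0.97  0.53  1.78  0.1   1.19 -0.94]
```

```bash
python3 -m handwheel '{"xyz":[[0,0,0.5],[0,0,0.6],[0,0,0.6],[0,0,0.6],[0,0,0.5],[0,0,0.4],[0,0,0.3],[0,0,0.13],[0,0,0]],"rot":[[0,0,0],[0,0,0],[0,0,0],[0,0,0],[0,0,0],[0,0,0],[0,0,0],[0,0,0],[0,0,0]],"gripper":[1,1,1,1,1,1,1,1,1]}'
python3 - <<'E'
from h import *
to([449.1,163.9,21.8])
a=cam("top")["pixels"][230:330,240:360];b=cam("side")["pixels"][200:310,220:330]
cv2.imwrite("pics/g.png",np.hstack([cv2.resize(a,(400,333)),cv2.resize(b,(400,333))]))
E
```

```text
clock: 5.8
position: [449.8, 164.8, 22.7]
ee_rot: [0.266, 0.704, 0.571, -0.329]
force: [0.5, 0.3, 0.6]
finger_gap: 92.9
grip_force: 0.0
pos [449.8 164.8  22.7] axes [[0.133, 0.978, -0.158], [0.628, -0.206, -0.75], [-0.767, -0.0, -0.642]] tool shift/30: [ 0.001 -0.016  0.045] F [0.5 0.3 0.6] gap 92.9 j [-1.09  1.04  0.52  1.94  0.11  0.94 -0.95]
```

View pics/g.png

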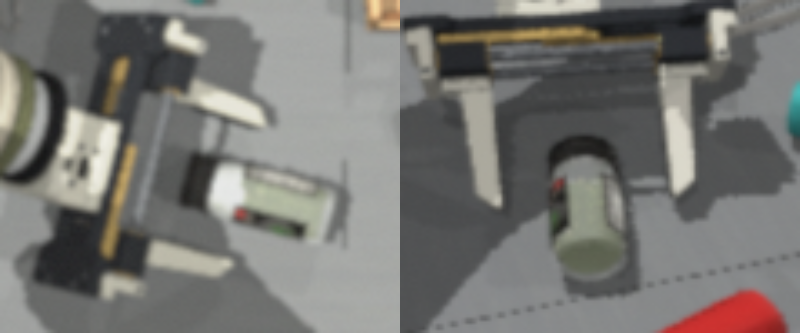

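The fingers straddle the cap end of the jar, at about (265,120) and (230,265) in the left crop, centred on it. I'm closing now.

```bash
python3 -m handwheel '{"xyz":[[0,0,0],[0,0,0],[0,0,0],[0,0,0],[0,0,0],[0,0,0],[0,0,0],[0,0,0]],"rot":[[0,0,0],[0,0,0],[0,0,0],[0,0,0],[0,0,0],[0,0,0],[0,0,0],[0,0,0]],"gripper":[-1,-1,-1,-1,-1,-1,-1,-1]}' 25
python3 -c "
from h import *
to([449.8,164.8,180])"
```

```text
clock: 6.9
position: [449.7, 164.8, 22.7]
ee_rot: [0.266, 0.704, 0.571, -0.328]
force: [-0.3, -0.6, 0.6]
finger_gap: 40.3
grip_force: 24.8
pos [449.7 164.8  22.7] axes [[0.133, 0.978, -0.158], [0.628, -0.207, -0.75], [-0.766, 0.0, -0.642]] tool shift/30: [-4.019e+00  3.000e-03 -3.368e+00] F [-0.3 -0.6  0.6] gap 40.3 j [-1.09  1.04  0.52  1.94  0.11  0.94 -0.95]
```

```bash
python3 -m handwheel '{"xyz":[[-0.2,0,-0.17],[-0.5,0,-0.42],[-0.5,0,-0.42],[-0.5,0,-0.42],[-0.5,0,-0.42],[-0.5,0,-0.42],[-0.5,0,-0.42],[-0.5,0,-0.42],[-0.5,0,-0.42],[-0.5,0,-0.42],[-0.3,0,-0.25],[0,0,0]],"rot":[[0,0,0],[0,0,0],[0,0,0],[0,0,0],[0,0,0],[0,0,0],[0,0,0],[0,0,0],[0,0,0],[0,0,0],[0,0,0],[0,0,0]],"gripper":[-1,-1,-1,-1,-1,-1,-1,-1,-1,-1,-1,-1]}'
python3 -m handwheel '{"xyz":[[0,0,0],[0,0,0],[0,0,0],[0,0,0],[0,0,0],[0,0,0],[0,0,0],[0,0,0],[0,0,0],[0,0,0],[0,0,0],[0,0,0]],"rot":[[0,0.02,0],[0,0.048,0],[0,0.048,0],[0,0.048,0],[0,0.048,0],[0,0.048,0],[0,0.048,0],[0,0.048,0],[0,0.048,0],[0,0.048,0],[0,0.048,0],[0,0,0]],"gripper":[-1,-1,-1,-1,-1,-1,-1,-1,-1,-1,-1,-1]}'
python3 -c "
from h import *
to([611,-96,220])"
```

```text
clock: 8.4
position: [450.0, 165.2, 219.2]
ee_rot: [0.266, 0.704, 0.571, -0.328]
force: [-0.3, -0.5, -1.3]
finger_gap: 40.2
grip_force: 24.8
clock: 9.9
position: [447.0, 163.1, 208.6]
ee_rot: [-0.176, 0.75, 0.606, 0.2]
force: [0.2, 0.6, -1.1]
finger_gap: 40.1
grip_force: 24.8
pos [447.  163.1 208.6] axes [[0.187, 0.979, 0.087], [0.837, -0.205, 0.507], [0.514, -0.022, -0.858]] tool shift/30: [-6.016  7.108 -4.229] F [ 0.2  0.6 -1.1] gap 40.1 j [ 0.12  0.38 -0.33  2.33 -1.01  0.46  0.53]
```

```bash
python3 -m handwheel '{"xyz":[[-0.524,0.645,-0.424],[-0.524,0.645,-0.424],[-0.524,0.645,-0.424],[-0.524,0.645,-0.424],[-0.524,0.645,-0.424],[-0.524,0.645,-0.424],[-0.524,0.645,-0.424],[-0.524,0.645,-0.424],[-0.524,0.645,-0.424],[-0.524,0.645,-0.424],[-0.524,0.645,-0.424],[0,0,0]],"rot":[[0,0,0],[0,0,0],[0,0,0],[0,0,0],[0,0,0],[0,0,0],[0,0,0],[0,0,0],[0,0,0],[0,0,0],[0,0,0],[0,0,0]],"gripper":[-1,-1,-1,-1,-1,-1,-1,-1,-1,-1,-1,-1]}'
python3 -c "
from h import *
to([611,-96,235])"
```

```text
clock: 11.4
position: [613.5, -92.7, 236.6]
ee_rot: [-0.174, 0.748, 0.609, 0.199]
force: [0.3, -0.8, -0.6]
finger_gap: 40.0
grip_force: 24.8
pos [613.5 -92.7 236.6] axes [[0.18, 0.98, 0.085], [0.841, -0.198, 0.503], [0.51, -0.019, -0.86]] tool shift/30: [-0.134 -0.059 -0.015] F [ 0.3 -0.8 -0.6] gap 40.0 j [ 0.36  0.54 -0.05  1.84 -0.63  0.95  0.54]
```

```bash
cat >> h.py <<'E'
def turn():
    s=manip.read_state();R=rot(s).as_matrix();t=np.radians(39.95)
    y=np.array([.9995,.033,0]);xh=np.array([-.033,.9995,0])
    z=np.array([0,0,-1])*np.cos(t)+xh*np.sin(t);T=np.c_[np.cross(y,z),y,z]
    v=Ro.from_matrix(R.T@T).as_rotvec();print("turn/180",np.round(v/np.pi,4))
    print("jar up:",np.round(R@[.642,.006,-.766],3))
E
python3 -c "
from h import *
turn()"
```

```text
turn/180 [ 0.038   0.0506 -0.0638]
jar up: [0.056 0.153 0.986]
```

```bash
python3 -m handwheel '{"xyz":[[0,0,0],[0,0,0],[0,0,0],[0,0,0],[0,0,0]],"rot":[[0.0095,0.01265,-0.016],[0.0095,0.01265,-0.016],[0.0095,0.01265,-0.016],[0.0095,0.01265,-0.016],[0,0,0]],"gripper":[-1,-1,-1,-1,-1]}'
python3 - <<'E'
from h import *
to([611,-96,235]);turn()
b=cam("side")["pixels"][180:400,290:480];a=cam("top")["pixels"][150:260,330:500]
cv2.imwrite("pics/h.png",np.hstack([cv2.resize(b,(475,550)),cv2.resize(a,(325,550))]))
E
```

```text
clock: 12.02
position: [612.2, -91.0, 236.0]
ee_rot: [-0.247, 0.653, 0.676, 0.238]
force: [0.3, 0.4, -0.5]
finger_gap: 40.4
grip_force: 24.8
pos [612.2 -91.  236. ] axes [[-0.026, 0.999, -0.023], [0.764, 0.035, 0.644], [0.644, -0.001, -0.765]] tool shift/30: [-0.149 -0.045 -0.079] F [ 0.3  0.4 -0.5] gap 40.4 j [ 0.46  0.63 -0.14  1.74 -0.63  1.14  0.75]
turn/180 [-0.0006 -0.0009  0.0001]
jar up: [ 0.007 -0.002  0.999]
```

View pics/h.png

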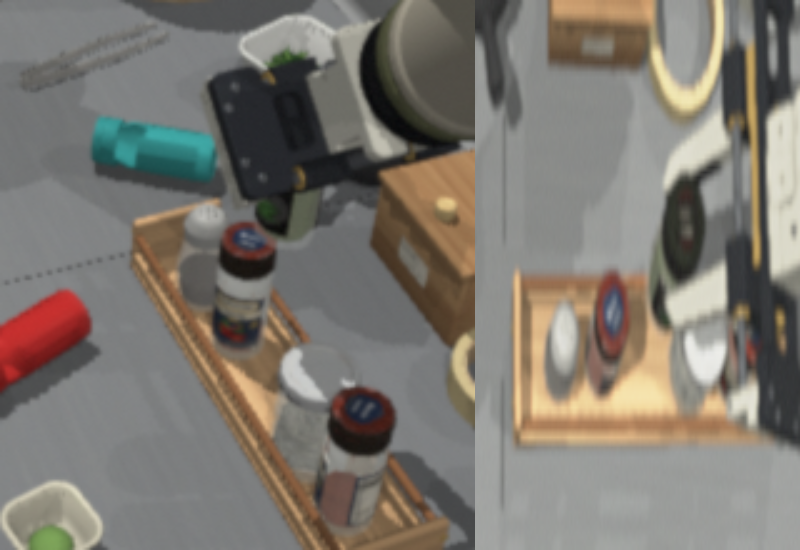

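```bash
python3 -c "
from h import *
print(back('top',(439.8,193),262), proj('top',np.array([612.1,-88.8,262])))
print(proj('side',np.array([612.1,-88.8,157])))
print((290+287/2.5,180+238/2.5))"
```

```text
[615.36780579 -89.64621251 262.        ] [439.38987751 194.63637277]
[404.38516448 273.80241932]
(404.8, 275.2)
```

The jar's position agrees with the projection to within 2 mm: base at about (287,238) in the left crop, cap at about (685,215) in the right. I'm centring it over the gap and descending most of the way.

```bash
python3 -m handwheel '{"xyz":[[-0.178,-0.058,-0.15],[0,0,0],[-0.265,0,0.315],[-0.265,0,0.315],[-0.265,0,0.315],[-0.265,0,0.315],[0,0,0]],"rot":[[0,0,0],[0,0,0],[0,0,0],[0,0,0],[0,0,0],[0,0,0],[0,0,0]],"gripper":[-1,-1,-1,-1,-1,-1,-1]}'
python3 - <<'E'
from h import *
to([610.7,-98,100]);turn()
b=cam("side")["pixels"][220:400,320:480]
cv2.imwrite("pics/i.png",cv2.resize(b,None,fx=3.3,fy=3.3,interpolation=cv2.INTER_CUBIC))
E
```

```text
clock: 13.1
position: [610.4, -99.1, 186.2]
ee_rot: [-0.247, 0.653, 0.675, 0.239]
force: [0.0, -0.4, -0.7]
finger_gap: 40.4
grip_force: 24.8
pos [610.4 -99.1 186.2] axes [[-0.025, 0.999, -0.022], [0.763, 0.033, 0.646], [0.646, -0.001, -0.763]] tool shift/30: [-1.828  0.014  2.217] F [ 0.  -0.4 -0.7] gap 40.4 j [ 0.48  0.7  -0.15  1.77 -0.64  1.07  0.8 ]
turn/180 [-0.0001 -0.0016 -0.0002]
jar up: [ 0.007 -0.004  0.999]
```

View pics/i.png

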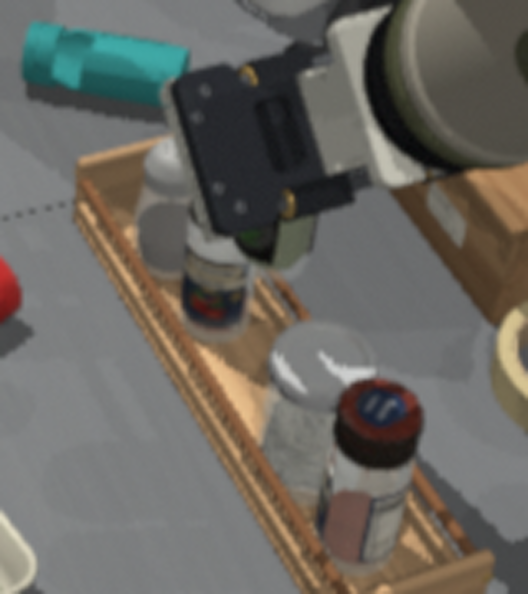

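The jar hangs upright above the gap, its base near (285,265) in the crop, and the neighbours stand undisturbed. I continue down.

```bash
python3 -m handwheel '{"xyz":[[-0.228,0,0.277],[-0.228,0,0.277],[-0.228,0,0.277],[-0.228,0,0.277],[-0.228,0,0.277],[-0.228,0,0.277],[-0.228,0,0.277],[-0.228,0,0.277],[0,0,0]],"rot":[[0,0,0],[0,0,0],[0,0,0],[0,0,0],[0,0,0],[0,0,0],[0,0,0],[0,0,0],[0,0,0]],"gripper":[-1,-1,-1,-1,-1,-1,-1,-1,-1]}'
python3 - <<'E'
from h import *
to([610.7,-98,86]);turn()
E
```

```text
clock: 14.28
position: [610.6, -98.1, 100.5]
ee_rot: [-0.247, 0.653, 0.675, 0.239]
force: [0.4, -0.1, -0.0]
finger_gap: 40.4
grip_force: 24.8
pos [610.6 -98.1 100.5] axes [[-0.025, 0.999, -0.021], [0.763, 0.033, 0.645], [0.646, 0.0, -0.764]] tool shift/30: [-0.311  0.005  0.37 ] F [ 0.4 -0.1 -0. ] gap 40.4 j [ 0.48  0.81 -0.17  1.8  -0.66  0.95  0.89]
turn/180 [ 0.     -0.0015 -0.    ]
jar up: [ 0.006 -0.004  0.999]
```

```bash
python3 -m handwheel '{"xyz":[[-0.043,0,0.051],[-0.043,0,0.051],[-0.043,0,0.051],[-0.043,0,0.051],[-0.043,0,0.051],[-0.043,0,0.051],[0,0,0]],"rot":[[0,-0.0005,0],[0,-0.001,0],[0,0,0],[0,0,0],[0,0,0],[0,0,0],[0,0,0]],"gripper":[-1,-1,-1,-1,-1,-1,-1]}'
python3 -m handwheel '{"xyz":[[-0.0215,0,0.0255],[0,0,0],[0,0,0]],"rot":[[0,0,0],[0,0,0],[0,0,0]],"gripper":[-1,-1,-1]}'
python3 -m handwheel '{"xyz":[[-0.0215,0,0.0255],[0,0,0],[0,0,0]],"rot":[[0,0,0],[0,0,0],[0,0,0]],"gripper":[-1,-1,-1]}'
```

```text
clock: 15.15
position: [610.9, -98.2, 89.2]
ee_rot: [-0.245, 0.654, 0.676, 0.238]
force: [-0.2, 0.3, -0.2]
finger_gap: 40.7
grip_force: 24.8
clock: 15.52
position: [611.0, -98.2, 88.5]
ee_rot: [-0.245, 0.653, 0.676, 0.238]
force: [-0.6, -0.1, -1.1]
finger_gap: 40.4
grip_force: 24.8
clock: 15.9
position: [611.0, -98.2, 87.4]
ee_rot: [-0.245, 0.653, 0.676, 0.238]
force: [-0.1, -0.3, 0.0]
finger_gap: 40.3
grip_force: 24.8
```

```bash
for i in 1; do :; done
python3 -m handwheel '{"xyz":[[-0.0215,0,0.0255],[0,0,0],[0,0,0]],"rot":[[0,0,0],[0,0,0],[0,0,0]],"gripper":[-1,-1,-1]}' | egrep "pos|force"
python3 -m handwheel '{"xyz":[[-0.0215,0,0.0255],[0,0,0],[0,0,0]],"rot":[[0,0,0],[0,0,0],[0,0,0]],"gripper":[-1,-1,-1]}' | egrep "pos|force"
```

```text
position: [610.9, -98.2, 86.4]
force: [-0.1, -0.3, -0.8]
grip_force: 24.8
position: [611.0, -98.2, 85.4]
force: [0.3, 0.7, -1.0]
grip_force: 24.8
```

```bash
python3 -m handwheel '{"xyz":[[-0.0215,0,0.0255],[0,0,0],[0,0,0]],"rot":[[0,0,0],[0,0,0],[0,0,0]],"gripper":[-1,-1,-1]}' | egrep "pos|force"
python3 - <<'E'
from h import *
to([611,-98,84]);turn()
# expected jar outline
s=manip.read_state();d=rot(s).as_matrix()[:,2];G=s["position"]-5*d
b=cam("side")["pixels"][240:370,350:460].copy();k=5
im=cv2.resize(b,None,fx=4.5,fy=4.5,interpolation=cv2.INTER_CUBIC)
for z in(6,111):
    q=np.array([(proj("side",np.array([G[0]+20.5*np.cos(t),G[1]+5.4+20.5*np.sin(t),z]))-(350,240))*4.5 for t in np.linspace(0,6.28,40)])
    cv2.polylines(im,[q.astype(np.int32)],True,(0,255,255),1)
cv2.imwrite("pics/j.png",im)
E
```

```text
position: [611.0, -98.3, 84.4]
force: [-0.3, -0.4, 0.1]
grip_force: 24.8
pos [611.  -98.3  84.4] axes [[-0.026, 0.999, -0.02], [0.767, 0.033, 0.641], [0.642, 0.001, -0.767]] tool shift/30: [-0.002  0.001  0.016] F [-0.3 -0.4  0.1] gap 40.6 j [ 0.48  0.83 -0.17  1.81 -0.66  0.92  0.91]
turn/180 [0.0004 0.0002 0.0002]
jar up: [0.005 0.001 0.999]
```

View pics/j.png

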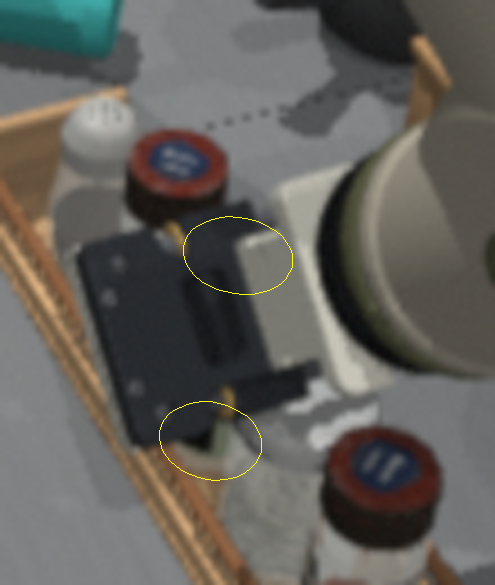

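The view is mostly blocked by the hand; the jar's green bottom shows at (212,450), just above the predicted floor contact. I keep feeling down for contact.

```bash
python3 -m handwheel '{"xyz":[[-0.0215,0,0.0255],[0,0,0],[0,0,0]],"rot":[[0,0,0],[0,0,0],[0,0,0]],"gripper":[-1,-1,-1]}' | egrep "pos|force"
python3 -m handwheel '{"xyz":[[-0.0215,0,0.0255],[0,0,0],[0,0,0]],"rot":[[0,0,0],[0,0,0],[0,0,0]],"gripper":[-1,-1,-1]}' | egrep "pos|force"
```

```text
position: [611.0, -98.3, 83.4]
force: [0.1, 0.3, -1.5]
grip_force: 24.8
position: [611.0, -98.2, 82.6]
force: [-0.1, 0.3, 1.5]
grip_force: 24.8
```

```bash
python3 -m handwheel '{"xyz":[[0,0,0]],"rot":[[0,0,0]],"gripper":[-1]}' | egrep "pos|^force"
python3 -m handwheel '{"xyz":[[-0.011,0,0.013],[0,0,0],[0,0,0]],"rot":[[0,0,0],[0,0,0],[0,0,0]],"gripper":[-1,-1,-1]}' | egrep "pos|^force"
```

```text
position: [611.0, -98.2, 82.6]
force: [-0.3, -0.8, 2.4]
position: [611.0, -98.1, 82.5]
force: [-1.7, -0.1, 5.3]
```

Contact is felt (+5 N). I'm relaxing the grip first, then opening slowly.

```bash
python3 -m handwheel '{"xyz":[[0,0,0],[0,0,0],[0,0,0]],"rot":[[0,0,0],[0,0,0],[0,0,0]],"gripper":[-1,-1,-1]}' 4 | egrep "pos|force"
python3 -m handwheel '{"xyz":[[0,0,0],[0,0,0],[0,0,0],[0,0,0],[0,0,0],[0,0,0],[0,0,0],[0,0,0],[0,0,0],[0,0,0]],"rot":[[0,0,0],[0,0,0],[0,0,0],[0,0,0],[0,0,0],[0,0,0],[0,0,0],[0,0,0],[0,0,0],[0,0,0]],"gripper":[-0.1,-0.06,-0.02,0.03,0.1,0.2,0.3,0.4,0.5,0.5]}'
```

```text
position: [610.7, -98.1, 82.0]
force: [-3.0, -0.1, 4.9]
grip_force: 4.0
clock: 19.95
position: [611.0, -98.2, 81.9]
ee_rot: [-0.245, 0.653, 0.676, 0.238]
force: [-0.3, -0.1, 0.1]
finger_gap: 69.3
grip_force: 0.0
```

```bash
python3 -m handwheel '{"xyz":[[0.1,0,-0.12],[0.2,0,-0.24],[0.3,0,-0.36],[0.4,0,-0.48],[0.4,0,-0.48],[0.4,0,-0.48],[0.4,0,-0.48],[0.4,0,-0.48],[0.4,0,-0.48],[0.4,0,-0.48],[0.2,0,-0.24],[0,0,0]],"rot":[[0,0,0],[0,0,0],[0,0,0],[0,0,0],[0,0,0],[0,0,0],[0,0,0],[0,0,0],[0,0,0],[0,0,0],[0,0,0],[0,0,0]],"gripper":[0.5,0.5,0.5,0.5,0.5,0.5,0.5,0.5,0.5,0.5,0.5,0.5]}'
python3 -m handwheel '{"xyz":[[0,-0.8,-0.3],[0,-0.8,-0.3],[0,-0.8,-0.3],[0,-0.8,-0.3],[0,-0.8,-0.3],[0,-0.8,-0.3],[0,-0.8,-0.3],[0,0,0],[0,0,0]],"rot":[[0,0,0],[0,0,0],[0,0,0],[0,0,0],[0,0,0],[0,0,0],[0,0,0],[0,0,0],[0,0,0]],"gripper":[0.5,0.5,0.5,0.5,0.5,0.5,0.5,0.5,0.5]}'
python3 - <<'E'
from h import *
b=cam("side")["pixels"][200:420,240:480];a=cam("top")["pixels"][160:320,280:500]
cv2.imwrite("pics/k.png",np.hstack([cv2.resize(b,(400,367)),cv2.resize(a,(400,367))]))
E
```

```text
clock: 21.45
position: [610.9, -98.7, 251.2]
ee_rot: [-0.244, 0.653, 0.676, 0.238]
force: [-0.7, -0.3, -0.3]
finger_gap: 70.0
grip_force: 0.0
clock: 22.58
position: [444.5, -144.4, 298.9]
ee_rot: [-0.245, 0.653, 0.676, 0.238]
force: [-0.0, 0.3, -0.3]
finger_gap: 69.5
grip_force: 0.0
```

View pics/k.png

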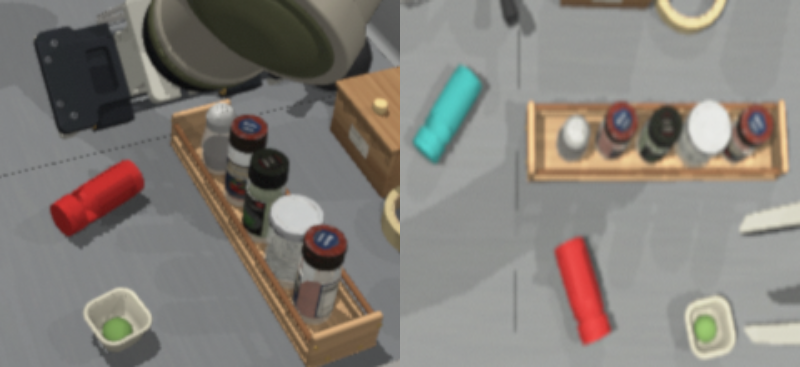

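The jar stands upright, cap up, in the gap at (268,195) in the left crop and (663,125) in the right. The neighbours, dish and look-alikes have not moved, and the robot is clear of everything.

```bash
python3 -c "
from plant import manip
print(manip.finish_job())"
```

```text
the job is handed in; nothing more can be done
None
```

The fallen jar now stands upright, cap up, on the caddy floor in the middle gap, set down gently; the last pictures showed the four neighbours and the dish unmoved (tongs and paddle were out of those crops), and the job was handed in at about 23 s of the 64 s allowed.

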